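# Close the jeweller's pickle jar

## Task

Close the pickle jar on the jeweller's bench: take the copper tongs off its mouth and lay them down fully in their fitted cut-out in the tool tray, then screw the jar's black cap on. Set the cap level on the neck, turn it backward until it drops into its thread, then forward until it is fully home against its stop, and let go. Leave the other things on the bench where they are.

Things in the scene. Friction and masses are not known exactly. Their poses are not given: they have to be found in the camera images.
- tongs_centre (a point): Copper pickle tongs: a rigid strip bent into a U, 168 mm long, 16 mm high, lying on edge across the jar's mouth. Arms parallel, 28 mm over their outsides, from 74 mm behind this point to 28 mm ahead, then closing to 14 mm at the tips. Point: middle of length and width, half-way up (8 mm above the underside). x runs along them from the U bend to the tips, z up. About 90 g.
- tongs_cutout (a point): The tray's empty cut-out for the tongs: their outline with about 4 mm to spare all round, 10 mm deep, so only one way round fits. Finger recesses on both sides, 44 mm wide along x, reach 50 mm from the centre line. Point: on its floor, 6 mm above the bench, under where the tongs' centre belongs (which then stands 8 mm above it). x runs along it towards the narrow end for the tips; z up.
- jar_mouth (a point): Centre of the jar's mouth, on top of the rim, 114 mm above the bench; z up. Neck 43 mm wide, 55 mm over its thread, which begins 4 mm below the rim: a right-hand quick thread of three starts. Upright ribs block a cap turned forward on top of the thread, and stop it when it is home.
- cap_centre (a point): Jar's ribbed black screw cap, 66 mm wide, 24.5 mm high, 75 g, standing open side down; 3 hidden lugs inside. Point: on its axis, half-way up; z up. Clockwise from above is forward. Set on the neck anyhow this point is 4 to 7.5 mm above the rim; turned back (up to 100 deg) it rises, then drops to 0 to 1.5 mm above; turned forward 75 to 105 deg from there it sinks to 3 mm below: home.
- bowl: Glass bowl, 84 mm wide, 42 mm high, standing upright; origin at the centre of its underside. Not to be disturbed.
- beaker: White ceramic beaker, 74 mm wide, 85 mm high, standing upright; origin at the centre of its underside. Not to be disturbed.
- dapping_block: Steel dapping block, a 50 mm cube; origin at the centre of its underside, axes square to its faces. Not to be disturbed.
- pliers: Pliers with red handles, 155 mm long, lying at the back left, 13 mm high; origin at the rivet on the bench, x towards the jaws. Not to be disturbed.
- mallet: Wooden mallet, lying at the back right, 40 mm high, handle 210 mm; origin under the head, handle along -x. Not to be disturbed.
- tray: Oak tool tray with fitted cut-outs, fixed, lying flat: 240 mm along its x, 180 mm along its y, 16 mm high. Calipers fill the cut-out on its -y side, reaching 22 mm above the bench. Origin: centre of its underside.
- jar: White wide-mouth jar fixed upright in a bench clamp: body 90 mm wide, shoulder 88 mm above the bench, wooden base 130 mm along x, 110 mm along y, 22 mm high. Origin: on the axis, at bench level. Where on the neck its thread starts is not told.
Mind the look-alikes: they are no part of the job. Of the things shaped like the part that bears cap_centre, the black one is meant.

How it is judged:
By the outcome, as a careful person would: the job done as asked, in the order asked, and still so for the second after the job is handed in, with the robot touching nothing.
It also fails if it takes over 67 s, if anything falls off the work surface, if the arm or the gripper's body presses on something with over 40 N, if the wrist force passes 120 N, or if a joint passes its speed limit or range.

## Robot

A 6-joint arm with a two-finger parallel gripper is mounted at the origin on the work surface. World frame = base frame: x ahead of the robot, y to its left, z up, the work surface at z = 0. Lengths are in m, angles in rad, forces in N, time in s.
With the tool pointing down it reaches from about 0.25 to 0.775 m from the base axis. Payload 8.9 kg.
Tool frame: the origin (TCP) lies at the very end of the fingers, on their centre line; the grasp point (between the pads) lies 19 mm behind it; z points along the fingers, y is the line along which they close (so a half turn about z gives the same grasp; the last joint's range is limited). The gripper opens to 85 mm and grips with 20 to 120 N. Pads are 22 mm wide; open, the fingers measure 114 mm over their backs; the gripper's body (76 mm by 85 mm) begins 54 mm behind the grasp point. The pads swing forward as they close: fully open they stand 13 mm farther back than shut.
Start: joints at [0.977, 0.291, -0.153, 1.127, 0, 1.431], TCP at [0.231, 0.472, 0.231] pointing down, gripper open.
Joint ranges: [-2.52, 2.52], [-0.91, 1.74], [-1.3, 1.37], [-1.96, 2.02], [-1.52, 1.47], [-3.14, 3.14]. Speed limits (rad/s): [2.22, 2.22, 2.79, 3.14, 3.14, 3.14].

## Interface

Orientations are given as a unit quaternion [x, y, z, w].
In Python, from plant import env gives the robot as it stands.
- The arm moves only by the tool play_rows, never from a script. Its arguments are lists of equal length, an entry for each row: "xyz": the shift along the tool's x, y, z in mm, a list of three; "roll": the turn about the tool's z in degrees; "grip": the opening, from 0 (shut) to 1 (fully open). In form: {"xyz": [[dx, dy, dz], ...], "roll": [roll, ...], "grip": [grip, ...]}. A call has 1 to 20 rows; each row is the pose to reach, as a shift and turn from the pose commanded when the call began, along the tool's axes at that moment; what a row does not reach only later rows make up. A row lasts 1/12 s, in which the tool goes at most 41.7 mm and 7.16 degrees, less where a joint would pass 70% of its speed; a pose out of reach is approached as far as the arm can. A call with a gripper value outside its range is refused whole. The fingers move at their own pace and stop on an object; "newtons" is the grip in N (left out, the last holds). Time passes only in rows, so rows that repeat a pose let the fingers close. It gives the time, the measured TCP pose, the force, the opening and the grip force at its end, in the units of the state.
- env.observe(): the state, without advancing time (a new reading comes with each control period).
- env.capture(name): name is "scene" or "top"; returns a dict with "frame" (384x512x3 uint8, red, green, blue), "range_z" (384x512 float32, m along the optical axis (not along the pixel's ray), 0 where there is no reading), "vfov" (degrees; the focal length in pixels is half the picture's height over the tangent of half this angle, whatever the lens; pixels are square), "cx", "cy" (the principal point, pixels), "k1" (the pictures are not rectified: a ray, as slopes to the right and down, at radius r is drawn at 1 + k1 r^2 times it, then the intrinsics apply), "xyz" and "attitude" of the camera in the world. Camera axes: x right, y up, looking along -z (the intrinsics and any distortion apply to the point x, -y, -z); pixel columns grow to the right and rows downward; lengths in m; the calibration is good to about 2 mm. A picture is of the moment at which its call begins.
- env.sign_off(): hands the job in; it is judged then, once.
Trained networks look in a picture, given as the dict that the camera call returned (one of the last four; its "shot" number tells which), for a name from the list of things; names that differ only in an ending like _2 or _b are one class to them, and where a whole thing is asked for, a point or a joint stands for the part that bears it (a point fixed in the world has none). Each returns a list of dicts, best first, with "conf" (0 to 1); they miss things now and then, are a little off and sometimes report something else, mostly with a low value. They report only what shows in the picture. A call takes as long as a camera call. They do not tell look-alikes from the thing itself.
- env.boxes_of(label, picture): "point" ([x, y, z] in m, in the coordinates of the camera as it stood for that picture, good to about 4 mm: the middle of the surface that is visible of it).
- env.tip_of(label, picture): "point" ([x, y, z] in m, in the coordinates of the camera as it stood for that picture, good to about 4 mm: a listed point, or the origin of a listed thing).
The state is a dict: "time_s": time; "joint_pos": joint angles; "qd": joint speeds; "joint_torque": joint torques, N m; "position": TCP position; "tool_rot": TCP orientation; "ft_force": force on the tool from outside, world axes, zero at the start; "torque": the same for the moment, N m; "finger_gap": finger opening in m; "finger_force": force on a finger pad.
Only numpy, scipy, OpenCV 4.12 (cv2) and the standard library are available. Lean on these libraries where they do the work, as an engineer would, in place of code of your own. Each camera call takes 0.05 s, during which the arm holds its last target. There are 200 camera calls.

## Working session

There is one attempt and no reset: what is moved stays moved. The work goes in short steps, Python scripts to look and compute and a tool call to move; the robot and the scene stay as the last step left them, time stands still between calls to the robot, and variables do not carry over. Pictures are saved under pics/ and viewed, at most 11 in all, crops included, and the job is handed in when it is done.

Besides the shell and the picture viewer there is one more tool, called after "Request:" as name([rows], argument=value, ...), one row to a line, values as JSON. play_rows: Moves the arm, as the interface text tells. Its arguments: {"type":"object","properties":{"xyz":{"type":"array","items":{"type":"array","items":{"type":"number"}}},"roll":{"type":"array","items":{"type":"number"}},"grip":{"type":"array","items":{"type":"number"}},"newtons":{"type":"number"}},"required":["xyz","roll","grip"]}

```bash
mkdir -p pics; cat > h.py <<'E'
import numpy as np, cv2
from scipy.spatial.transform import Rotation as R
from plant import env
def w(c,p): return R.from_quat(c["attitude"]).apply(np.array(p))+np.array(c["xyz"])
def f(c): return c["frame"].shape[0]/2/np.tan(np.radians(c["vfov"])/2)
def proj(c,P):
    q=R.from_quat(c["attitude"]).inv().apply(np.array(P)-np.array(c["xyz"]))
    a=np.array([q[0],-q[1]])/-q[2]; a=a*(1+c["k1"]*(a@a)); return a*f(c)+[c["cx"],c["cy"]]
def cloud(c):
    H,W=c["range_z"].shape; v,u=np.mgrid[:H,:W]
    d=np.stack([(u-c["cx"])/f(c),(v-c["cy"])/f(c)],-1); s=d.copy()
    for _ in range(8): s=d/(1+c["k1"]*(s**2).sum(-1,keepdims=True))
    z=c["range_z"]; P=np.stack([s[...,0]*z,-s[...,1]*z,-z],-1)
    X=R.from_quat(c["attitude"]).apply(P.reshape(-1,3))+np.array(c["xyz"])
    X=X.reshape(H,W,3); X[z==0]=np.nan; return X
def save(c,n,crop=None,s=1.5):
    im=c["frame"][...,::-1]
    if crop: im=im[crop[1]:crop[3],crop[0]:crop[2]]
    cv2.imwrite("pics/"+n,cv2.resize(im,None,fx=s,fy=s,interpolation=cv2.INTER_CUBIC))
E
python3 - <<'E'
from h import *
s=env.observe(); print(s)
for n in("top","scene"):
    c=env.capture(n); save(c,n+"1.png"); np.savez(n+"1.npz",X=cloud(c),f=c["frame"]); print(n,c["xyz"],c["attitude"],c["vfov"],c["k1"])
    for l in("tongs_centre","tongs_cutout","jar_mouth","cap_centre","bowl","beaker","dapping_block","pliers","mallet","tray","jar"):
        for d in env.tip_of(l,c)[:3]:
            p=w(c,d["point"]); print(l,round(d["conf"],2),p.round(3),proj(c,p).round())
E
```

```text
{'time_s': 0.0, 'joint_pos': array([ 9.76719218e-01,  2.91255166e-01, -1.54129993e-01,  1.12670892e+00,
        1.28775196e-05,  1.43150689e+00]), 'qd': array([ 0.00130049, -0.00072915,  0.00036792, -0.00153887, -0.00020899,
        0.00105145]), 'joint_torque': array([ 1.37173283e-03, -5.37138283e+01,  3.31375945e+01,  1.56683230e-02,
       -1.16304609e-04,  8.44979713e-07]), 'position': array([0.23035513, 0.47127151, 0.23074399]), 'tool_rot': array([ 2.25439176e-01,  9.74257028e-01, -6.03432417e-04, -2.38646922e-04]), 'ft_force': array([-0.1351277 , -0.91396644,  0.83070731]), 'torque': array([-0.04227653, -0.00376105,  0.00396068]), 'finger_force': 0.0, 'finger_gap': 0.08548796394971417}
top [4.30123375e-01 5.08082263e-04 1.13002201e+00] [ 0.0501993  -0.03866013 -0.70553761  0.70583433] 45.4012946136356 -0.1546996761320705
tongs_centre 0.6 [0.496 0.271 0.122] [134. 212.]
tongs_cutout 0.6 [ 0.496 -0.268  0.01 ] [365. 215.]
tongs_cutout 0.36 [0.761 0.228 0.   ] [166. 111.]
jar_mouth 0.76 [0.498 0.265 0.115] [137. 211.]
cap_centre 0.96 [0.36  0.154 0.012] [192. 271.]
cap_centre 0.91
[... 546 characters left out ...]
.75 [0.492 0.271 0.121] [363. 163.]
tongs_cutout 0.67 [ 0.501 -0.264  0.004] [137. 217.]
jar_mouth 0.8 [0.495 0.266 0.115] [361. 166.]
jar_mouth 0.16 [0.601 0.055 0.002] [277. 238.]
cap_centre 0.93 [ 0.341 -0.056  0.012] [223. 175.]
cap_centre 0.87 [0.356 0.158 0.017] [300. 174.]
cap_centre 0.84 [ 0.472 -0.069  0.013] [220. 203.]
bowl 0.8 [ 0.592 -0.088 -0.002] [212. 240.]
beaker 0.66 [ 0.464  0.054 -0.002] [268. 203.]
dapping_block 0.7 [0.602 0.055 0.001] [277. 238.]
pliers 0.87 [ 0.762  0.227 -0.001] [379. 289.]
mallet 0.65 [ 0.753 -0.231 -0.002] [134. 303.]
tray 0.76 [ 0.496 -0.3    0.001] [122. 217.]
tray 0.58 [ 0.499 -0.264  0.007] [137. 215.]
jar 0.91 [ 0.499  0.266 -0.002] [353. 207.]
```

View pics/top1.png

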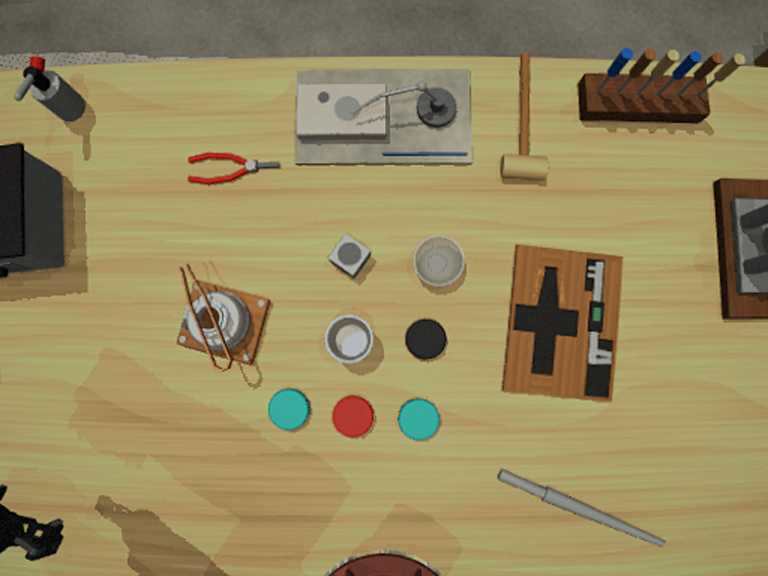

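View pics/scene1.png

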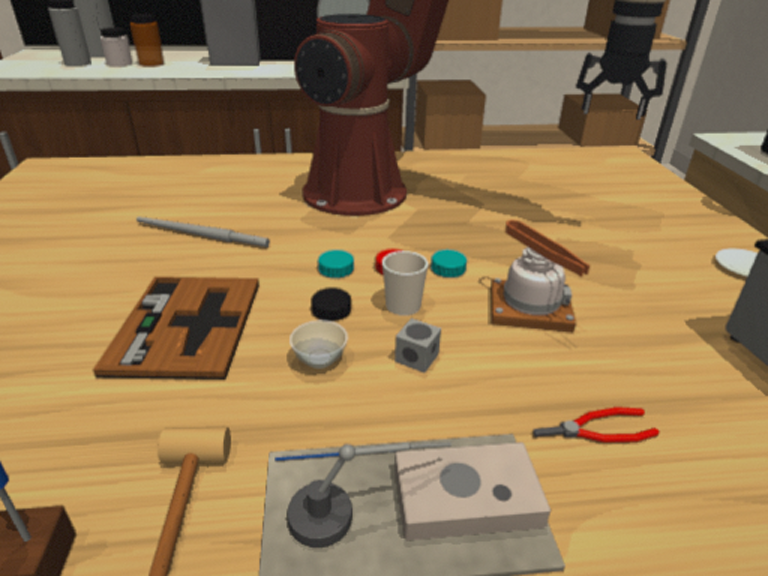

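The black cap-shaped thing is at about (425,339) of the 1.5x top picture. The teal ones at (289,409) and (419,419) and the red one at (353,415) are look-alikes. The tongs lie over the jar around (205,315), and the empty cut-out is at (547,320). I'll confirm in enlarged crops.

```bash
python3 - <<'E'
from h import *
d=np.load("top1.npz"); X=d["X"]; im=d["f"][...,::-1]
A=im[165:255,105:195]; B=im[155:275,325:425]; C=im[195:285,250:310]
r=lambda a:cv2.resize(a,(int(a.shape[1]*500/a.shape[0]),500),interpolation=cv2.INTER_CUBIC)
o=np.hstack([r(A),r(B),r(C)]); print(o.shape); cv2.imwrite("pics/crop1.png",cv2.resize(o,None,fx=.62,fy=.62)[:, :])
# tongs points
m=(X[...,2]>.119)&(X[...,2]<.145)&(abs(X[...,0]-.49)<.15)&(abs(X[...,1]-.27)<.12)
P=X[m]; print(len(P),P[:,2].mean()); 
(c,sz,a)=cv2.minAreaRect((P[:,:2]*1000).astype(np.float32)); print(c,sz,a,cv2.boxPoints((c,sz,a)).round(0).tolist())
# black cap top
hsv=cv2.cvtColor(im,cv2.COLOR_BGR2HSV)
k=(np.hypot(X[...,0]-.472,X[...,1]+.069)<.05)&(X[...,2]>.018)&(im.max(-1)<80)
Q=X[k]; print("cap",len(Q),cv2.minEnclosingCircle((Q[:,:2]*1000).astype(np.float32)),Q[:,2].mean())
# jar rim
k=(np.hypot(X[...,0]-.497,X[...,1]-.266)<.03)&(abs(X[...,2]-.114)<.005); print("rim",k.sum(),cv2.minEnclosingCircle((X[k][:,:2]*1000).astype(np.float32)))
# tray
k=(abs(X[...,0]-.5)<.16)&(abs(X[...,1]+.29)<.12)&(abs(X[...,2]-.016)<.006); k&=(im[...,2].astype(int)-im[...,0]>25)
T=(X[k][:,:2]*1000).astype(np.float32); r_=cv2.minAreaRect(T); print("tray",r_)
k2=(abs(X[...,0]-.5)<.13)&(X[...,1]>-.31)&(X[...,1]<-.19)&(im.max(-1)<75)&(X[...,2]<.02)
K=X[k2]*1000; print("cut",len(K),np.nanmean(K[:,2]))
ang=np.radians(r_[2]); 
for t in(ang,ang+np.pi/2):
    e=np.array([np.cos(t),np.sin(t)]); s=K[:,:2]@e; n=K[:,:2]@np.array([-e[1],e[0]])
    h=[(int(lo),int((s//8*8==lo).sum()),n[s//8*8==lo].min().round(),n[s//8*8==lo].max().round()) for lo in np.unique(s//8*8)]
    print(np.degrees(t),h)
np.save("tongs.npy",P)
E
```

```text
(500, 1249, 3)
363 0.1274328611912779
(496.62225341796875, 266.285888671875) (168.1923828125, 29.911483764648438) 23.770811080932617 [[414.0, 246.0], [426.0, 219.0], [580.0, 286.0], [568.0, 314.0]]
cap 556 ((469.19183349609375, -67.76316833496094), 32.62641525268555) 0.023852108550513017
rim 125 ((497.1209411621094, 263.52557373046875), 28.70547103881836)
tray ((495.6358642578125, -295.8233337402344), (183.12374877929688, 241.35581970214844), 83.61043548583984)
cut 1320 5.673386911167555
83.61043548583984 [(-256, 32, np.float64(-546.0), np.float64(-506.0)), (-248, 57, np.float64(-548.0), np.float64(-506.0)), (-240, 57, np.float64(-548.0), np.float64(-505.0)), (-232, 106, np.float64(-574.0), np.float64(-440.0)), (-224, 217, np.float64(-614.0), np.float64(-439.0)), (-216, 227, np.float64(-615.0), np.float64(-438.0)), (-208, 225, np.float64(-614.0), np.float64(-440.0)), (-200, 162, np.float64(-596.0), np.float64(-439.0)), (-192, 56, np.float64(-547.0), np.float64(-507.0)), (-184, 54, np.float64(-546.0), np.float64(-506.0)), (-176, 55, np.float64(-548.0), np.float64(-505.0)), (-168, 53, 
[... 618 characters left out ...]
4, 119, np.float64(150.0), np.float64(251.0)), (-536, 122, np.float64(158.0), np.float64(252.0)), (-528, 121, np.float64(158.0), np.float64(252.0)), (-520, 128, np.float64(150.0), np.float64(253.0)), (-512, 110, np.float64(159.0), np.float64(255.0)), (-504, 47, np.float64(193.0), np.float64(228.0)), (-496, 48, np.float64(194.0), np.float64(227.0)), (-488, 43, np.float64(194.0), np.float64(227.0)), (-480, 42, np.float64(195.0), np.float64(229.0)), (-472, 47, np.float64(192.0), np.float64(227.0)), (-464, 49, np.float64(148.0), np.float64(228.0)), (-456, 43, np.float64(194.0), np.float64(226.0)), (-448, 43, np.float64(194.0), np.float64(227.0)), (-440, 10, np.float64(194.0), np.float64(226.0))]
```

View pics/crop1.png

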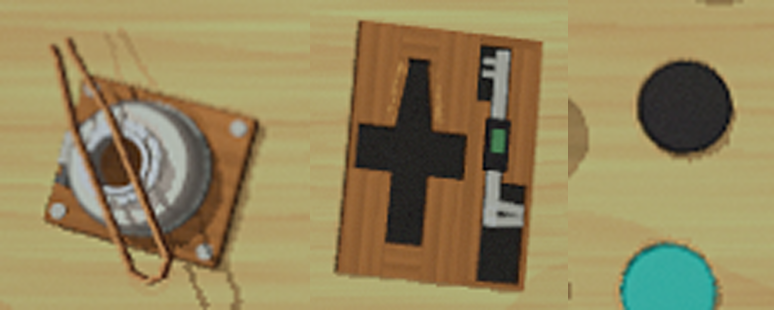

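The crops confirm it: the black cap is at top-picture px (283,226). The tongs' U bend is at low x and the tips at high x, heading 23.8°. The cut-out's narrow end is up (+x), heading about -6.4°. Next I go over the tongs.

```bash
cat >> h.py <<'E'
def go(xyz,yang=None):
    "mm shift in tool axes and roll to reach world xyz with tool y at world angle yang (deg)"
    s=env.observe(); r=R.from_quat(s["tool_rot"]); d=r.inv().apply(np.array(xyz)-s["position"])*1000
    y=r.apply([0,1,0]); a=np.degrees(np.arctan2(y[1],y[0])); roll=0
    if yang is not None: roll=-((yang-a+90)%180-90)
    print("t",round(s["time_s"],2),"pos",s["position"].round(4),"yang",a.round(1),"gap",round(s["finger_gap"],4),"F",s["ft_force"].round(1),"j",s["joint_pos"].round(2),"| shift",d.round(1),"roll",round(roll,1))
E
python3 - <<'E'
from h import *
go([.4966,.2663,.165],113.8)
E
```

```text
t 1.2 pos [0.2306 0.4716 0.2313] yang 63.9 gap 0.0855 F [-0.1 -1.5 -0.2] j [ 0.98  0.29 -0.15  1.13 -0.    1.43] | shift [-329.1  -67.6   66.3] roll -49.9
```

Request:
play_rows([
  [-329,-68,30],
  [-329,-68,30],
  [-329,-68,30],
  [-329,-68,30],
  [-329,-68,30],
  [-329,-68,30],
  [-329,-68,30],
  [-329,-68,30],
  [-329,-68,30],
  [-329,-68,30],
  [-329,-68,66],
  [-329,-68,66],
  [-329,-68,66],
], roll=[-50,-50,-50,-50,-50,-50,-50,-50,-50,-50,-50,-50,-50], grip=[0.6,0.6,0.6,0.6,0.6,0.6,0.6,0.6,0.6,0.6,0.6,0.6,0.6], newtons=30)

```text
time_s: 2.28
position: [0.4947, 0.2656, 0.1643]
tool_rot: [-0.207, 0.978, -0.0, -0.002]
ft_force: [0.3, 1.4, 0.3]
finger_gap: 0.0515
finger_force: 0.0
```

```bash
python3 - <<'E'
from h import *
go([.4966,.2663,.1175],113.8)
c=env.capture("scene"); save(c,"s2.png",(290,60,450,240),3.3)
E
```

```text
t 2.28 pos [0.4947 0.2656 0.1643] yang 113.9 gap 0.0515 F [0.3 1.4 0.3] j [ 0.36  0.41 -0.16  1.    0.   -0.06] | shift [-2.2 -0.1 46.8] roll 0.1
```

View pics/s2.png

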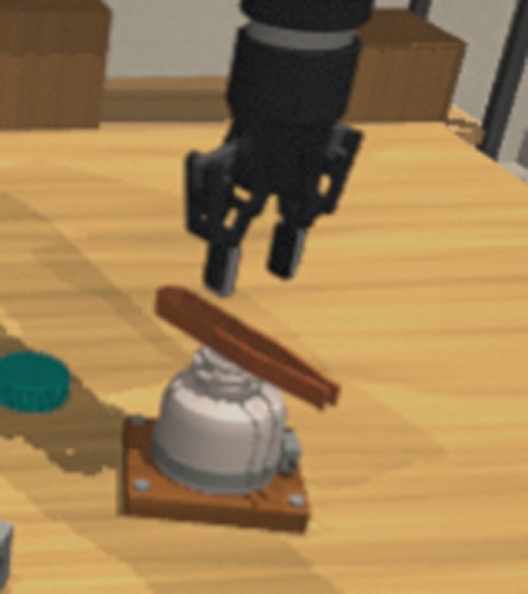

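The gripper (crop fingertips at (220,285) and (285,265)) straddles the tongs about mid-length. I descend and grip.

Request:
play_rows([
  [-2,0,20],
  [-2,0,36],
  [-2,0,47],
  [-2,0,47],
  [-2,0,47],
  [-2,0,47],
  [-2,0,47],
  [-2,0,47],
  [-2,0,47],
  [-2,0,47],
  [-2,0,47],
  [-2,0,47],
], roll=[0,0,0,0,0,0,0,0,0,0,0,0], grip=[0.6,0.6,0.6,0.6,0.2,0.2,0.2,0.2,0.2,0.2,0.2,0.2], newtons=40)

```text
time_s: 3.33
position: [0.4989, 0.2676, 0.1201]
tool_rot: [-0.208, 0.978, 0.0, 0.001]
ft_force: [-1.6, 1.2, 6.0]
finger_gap: 0.0267
finger_force: 40.1
```

Request:
play_rows([
  [0,0,-10],
  [0,0,-30],
  [0,0,-60],
  [0,0,-90],
  [0,0,-90],
  [0,0,-90],
], roll=[0,0,0,0,0,0], grip=[0.2,0.2,0.2,0.2,0.2,0.2])

```text
time_s: 3.83
position: [0.4995, 0.2673, 0.211]
tool_rot: [-0.207, 0.978, 0.0, 0.002]
ft_force: [-0.8, -0.2, -1.3]
finger_gap: 0.0268
finger_force: 39.6
```

```bash
python3 - <<'E'
from h import *
go([.5005,-.2673,.10],83.6)
c=env.capture("scene"); save(c,"s3.png",(270,20,450,240),2.7)
E
```

```text
t 3.83 pos [0.4995 0.2673 0.211 ] yang 113.9 gap 0.0268 F [-0.8 -0.2 -1.3] j [ 0.36  0.38 -0.08  1.11 -0.   -0.06] | shift [ 216.5 -489.   110.2] roll 30.3
```

View pics/s3.png

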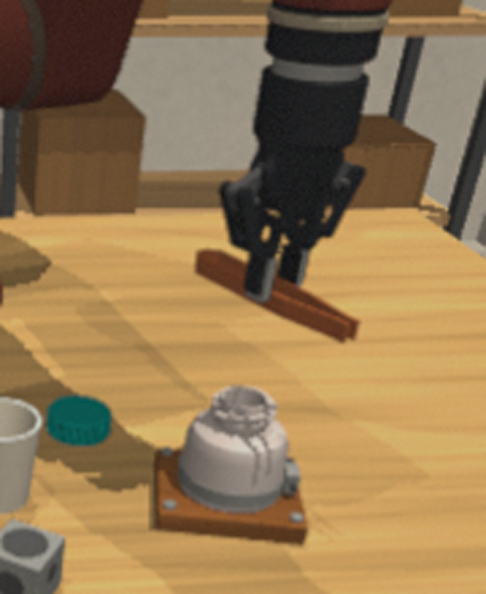

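Tongs held level: crop bend (205,262), tips (350,330). The jar's mouth is free. I carry them over the tray.

Request:
play_rows([
  [216,-489,0],
  [216,-489,0],
  [216,-489,0],
  [216,-489,0],
  [216,-489,0],
  [216,-489,0],
  [216,-489,0],
  [216,-489,0],
  [216,-489,0],
  [216,-489,0],
  [216,-489,0],
  [216,-489,0],
  [216,-489,0],
  [216,-489,30],
  [216,-489,70],
  [216,-489,100],
  [216,-489,130],
  [216,-489,150],
  [216,-489,150],
  [216,-489,150],
], roll=[30,30,30,30,30,30,30,30,30,30,30,30,30,30,30,30,30,30,30,30], grip=[0.2,0.2,0.2,0.2,0.2,0.2,0.2,0.2,0.2,0.2,0.2,0.2,0.2,0.2,0.2,0.2,0.2,0.2,0.2,0.2])

```text
time_s: 5.55
position: [0.4979, -0.2669, 0.0572]
tool_rot: [0.053, 0.999, 0.001, -0.002]
ft_force: [0.1, -0.5, -0.1]
finger_gap: 0.0271
finger_force: 39.7
```

```bash
cat > fit.py <<'E'
from h import *
from scipy.optimize import minimize
def measure():
  for n in("top","scene"):
    c=env.capture(n); X=cloud(c); im=c["frame"].astype(int)
    save(c,f"{n}4.png",(320,130,440,290) if n=="top" else (50,120,230,260),4 if n=="scene" else 3.7)
    co=(im[...,0]-im[...,2]>30)&(X[...,2]>.038)&(X[...,2]<.085)&(abs(X[...,0]-.5)<.12)&(abs(X[...,1]+.267)<.08)
    P=X[co]*1000; 
    if len(P)>20: print(n,len(P),"z",np.percentile(P[:,2],[2,50,98]).round(1),cv2.minAreaRect(P[:,:2].astype(np.float32)))
    # cut-out outline in tray top plane: template fit on darkness, sampled by projection
    g=c["frame"].max(-1).astype(np.float32)
    s=np.arange(-105,106,1.5); t=np.arange(-65,66,1.5); S,T=np.meshgrid(s,t,indexing="ij")
    half=np.where(S<28,18,np.where(S<88,18-(S-28)*7/56,0)); half=np.where((S<-88),0,half); inside=(abs(T)<half)|((abs(S)<22)&(abs(T)<50))
    def val(p):
        a=np.radians(p[2]); x=p[0]+S*np.cos(a)-T*np.sin(a); y=p[1]+S*np.sin(a)+T*np.cos(a)
        Pw=np.stack([x,y,np.where(inside,12,16)+0*x],-1).reshape(-1,3)/1000
        q=R.from_quat(c["attitude"]).inv().apply(Pw-np.array(c["xyz"])); u=np.stack([q[:,0],-q[:,1]],-1)/-q[:,2:]
        u=u*(1+c["k1"]*(u**2).sum(-1,keepdims=True))*f(c)+[c["cx"],c["cy"]]
        v=cv2.remap(np.minimum(g,110),u[:,0].astype(np.float32).reshape(S.shape),u[:,1].astype(np.float32).reshape(S.shape),cv2.INTER_LINEAR)
        return v[inside].mean()-v[~inside].mean()
    r=minimize(val,[500,-267,-6.4],method="Nelder-Mead",options=dict(initial_simplex=[[500,-267,-6.4],[506,-267,-6.4],[500,-261,-6.4],[500,-267,-3]])); print(n,"cutout",r.x.round(1),round(r.fun,1))
E
python3 -c "
from fit import *
go([.5005,-.2673,.06],83.6); measure()"
```

```text
t 5.55 pos [ 0.4979 -0.2669  0.0572] yang 83.9 gap 0.0271 F [ 0.1 -0.5 -0.1] j [-0.62  0.52 -0.29  0.76 -0.   -0.52] | shift [-2.6 -0.1 -2.8] roll 0.3
top 283 z [50.6 64.1 70.2] ((495.5722351074219, -265.83441162109375), (27.98333740234375, 167.4518280029297), 84.61163330078125)
top cutout [ 500.  -266.    -6.6] -43.3
scene 335 z [53.5 63.7 70.8] ((499.47625732421875, -261.12896728515625), (42.74896240234375, 167.90316772460938), 82.10694885253906)
scene cutout [ 496.7 -264.5   -8.6] -41.7
```

View pics/scene4.png

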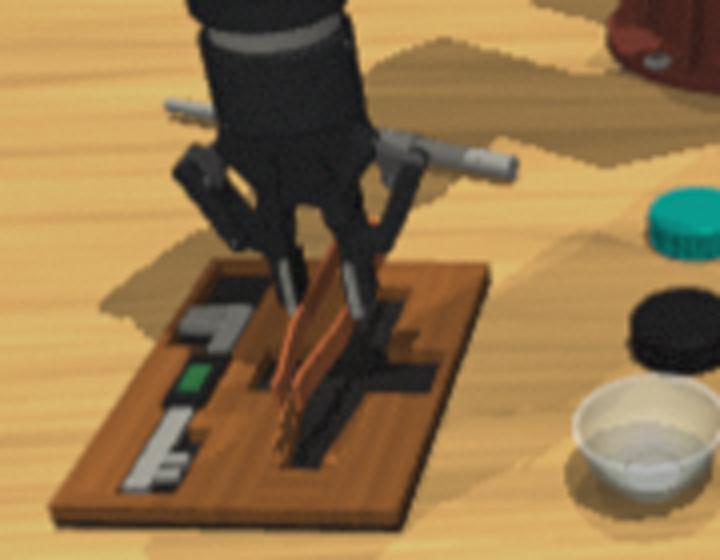

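The tongs hang over the cut-out, tips towards its narrow end, but the gripper hides part of it. I'll fit the outline on the first, clear pictures.

```bash
sed -i 's/def measure():/def measure(old=False):/; s/    g=c\["frame"\].max/    if old: c["frame"]=np.load(n+"1.npz")["f"]\n    g=c["frame"].max/' fit.py
python3 -c "
from fit import *
measure(True); go([.5,-.267,.06],83.6); env.capture('top'); go([.5,-.267,.06],83.6)"
```

```text
top 292 z [52.8 66.4 72.3] ((496.9618225097656, -267.30828857421875), (28.288984298706055, 168.5105743408203), 84.3505859375)
top cutout [ 499.5 -266.1   -6.3] -67.8
scene 338 z [54.6 65.  72.1] ((499.5877685546875, -261.9861145019531), (44.11757278442383, 171.07005310058594), 80.59452056884766)
scene cutout [ 496.7 -266.3   -6. ] -53.0
t 5.75 pos [ 0.5001 -0.2684  0.0599] yang 83.9 gap 0.0268 F [ 0.2 -0.1 -0.4] j [-0.62  0.52 -0.29  0.76 -0.   -0.52] | shift [ 0.3  1.4 -0.1] roll 0.3
t 5.8 pos [ 0.5001 -0.2683  0.0598] yang 83.9 gap 0.0265 F [-0.2 -0.6 -0.1] j [-0.62  0.52 -0.29  0.76 -0.   -0.52] | shift [ 0.2  1.3 -0.2] roll 0.3
```

Request:
play_rows([
  [-1,1,12],
  [-1,1,24],
  [-1,1,34],
  [-1,1,38],
  [-1,1,41],
  [-1,1,44],
  [-1,1,46],
  [-1,1,48],
  [-1,1,48],
  [-1,1,48],
], roll=[0.5,0.5,0.5,0.5,0.5,0.5,0.5,0.5,0.5,0.5], grip=[0.2,0.2,0.2,0.2,0.2,0.2,0.2,0.2,0.2,0.2])

```text
time_s: 6.63
position: [0.5005, -0.2671, 0.0121]
tool_rot: [0.057, 0.998, -0.0, 0.0]
ft_force: [-5.7, 3.4, 19.4]
finger_gap: 0.0266
finger_force: 41.9
```

```bash
python3 -c "
from h import *
c=env.capture('top'); X=cloud(c); im=c['frame'].astype(int); go([.5,-.267,.011],83.6)
co=(im[...,0]-im[...,2]>30)&(X[...,2]>.018)&(X[...,2]<.05)&(abs(X[...,0]-.5)<.1)&(abs(X[...,1]+.267)<.03)
P=X[co]*1000; print(len(P),np.percentile(P[:,2],[2,50,98]),cv2.minAreaRect(P[:,:2].astype(np.float32)))
c=env.capture('scene');save(c,'s5.png',(70,160,210,260),5)"
```

```text
t 6.68 pos [ 0.5005 -0.2671  0.0121] yang 83.4 gap 0.0267 F [-5.9  3.5 18.4] j [-0.62  0.58 -0.33  0.66 -0.   -0.5 ] | shift [0.5 0.  1.1] roll -0.2
204 [18.10642003 20.52391737 25.04273639] ((500.1282653808594, -265.803466796875), (57.333919525146484, 196.23814392089844), 88.11785888671875)
```

View pics/s5.png

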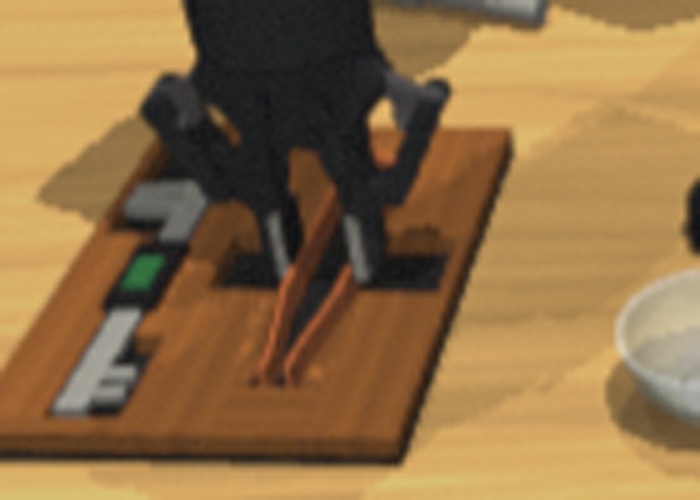

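The tongs are down in the cut-out (tips at crop (275,382)), bearing on the floor at 19 N. I ease off 1 mm, release and rise.

Request:
play_rows([
  [0,0,-1],
  [0,0,-1],
  [0,0,-1],
  [0,0,-1],
  [0,0,-1],
  [0,0,-6],
  [0,0,-20],
  [0,0,-50],
  [0,0,-85],
  [0,0,-110],
  [0,0,-110],
], roll=[0,0,0,0,0,0,0,0,0,0,0], grip=[0.2,0.5,0.5,0.5,0.5,0.5,0.5,0.5,0.5,0.5,1])

```text
time_s: 7.65
position: [0.5029, -0.2687, 0.1258]
tool_rot: [0.057, 0.998, -0.002, 0.003]
ft_force: [1.0, -0.9, 0.1]
finger_gap: 0.0536
finger_force: 0.0
```

```bash
python3 -c "
from h import *
c=env.capture('scene'); X=cloud(c); im=c['frame'].astype(int); go([.4692,-.0678,.06])
co=(im[...,0]-im[...,2]>30)&(X[...,2]>.0185)&(X[...,2]<.05)&(abs(X[...,0]-.5)<.1)&(abs(X[...,1]+.267)<.03)
P=X[co]*1000; print(len(P),np.percentile(P[:,2],[2,50,98])); 
for lo in range(400,600,25):
  q=P[(P[:,0]>lo)&(P[:,0]<lo+25)]; print(lo,len(q),q[:,2].max() if len(q) else 0)
save(c,'s6.png',(70,130,250,260),4)"
```

```text
t 7.7 pos [ 0.502  -0.2681  0.1234] yang 83.4 gap 0.0612 F [ 0.  -0.4 -0.4] j [-0.62  0.45 -0.21  0.9  -0.   -0.5 ] | shift [ 55.8 195.4  62.6] roll 0
244 [18.56669575 21.9470917  24.70572409]
400 31 24.109950710167418
425 25 24.9658509816324
450 32 24.789485609868155
475 27 24.791780172567222
500 33 24.764066161227618
525 37 24.918906268471154
550 42 24.396552088217895
575 17 22.251015345724156
```

View pics/s6.png

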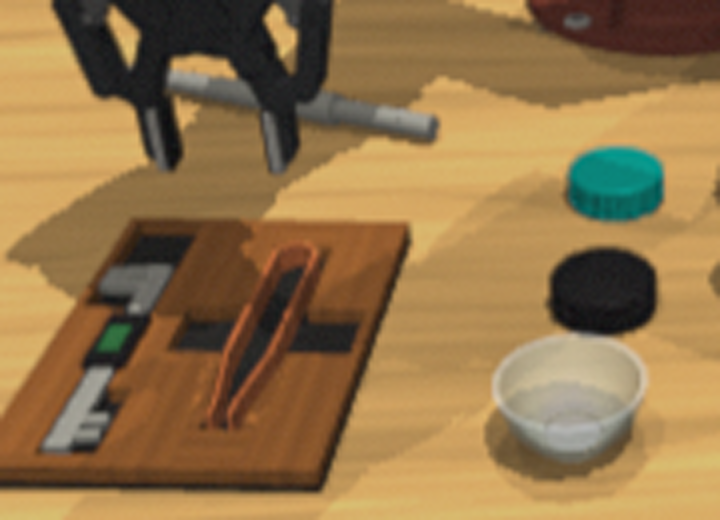

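The tongs lie fully in the cut-out, level, with tops at about 22 mm over the whole length. Next is the black cap.

Request:
play_rows([
  [56,195,0],
  [56,195,0],
  [56,195,0],
  [56,195,0],
  [56,195,0],
  [56,195,0],
  [56,195,40],
  [56,195,62],
  [56,195,62],
  [56,195,62],
  [56,195,62],
], roll=[0,0,0,0,0,0,0,0,0,0,0], grip=[1,1,1,1,1,1,1,1,1,1,1])

```text
time_s: 8.62
position: [0.4673, -0.0671, 0.059]
tool_rot: [0.057, 0.998, -0.0, 0.0]
ft_force: [-0.5, -0.1, 0.7]
finger_gap: 0.0852
finger_force: 0.0
```

```bash
python3 -c "
from h import *
c=env.capture('scene'); X=cloud(c); im=c['frame']
k=(np.hypot(X[...,0]-.470,X[...,1]+.068)<.045)&(abs(X[...,2]-.0245)<.005)&(im.max(-1)<80)
Q=X[k]; print(len(Q),cv2.minEnclosingCircle((Q[:,:2]*1000).astype(np.float32)),Q[:,2].mean())
for _ in range(3): env.capture('top'); go([.4695,-.0678,.004])"
```

```text
336 ((472.4273681640625, -66.7902603149414), 32.90170669555664) 0.024984766004738545
t 8.72 pos [ 0.4679 -0.0673  0.0595] yang 83.4 gap 0.0859 F [ 0.5 -0.3  0.1] j [-0.3   0.37 -0.55  0.65 -0.   -0.18] | shift [-1.5 -0.3 55.5] roll 0
t 8.77 pos [ 0.4679 -0.0673  0.0595] yang 83.4 gap 0.0854 F [-0.2  0.4 -0.2] j [-0.3   0.37 -0.55  0.65 -0.   -0.18] | shift [-1.5 -0.3 55.5] roll 0
t 8.82 pos [ 0.4677 -0.0672  0.0594] yang 83.4 gap 0.0858 F [-1.2 -0.2 -0.3] j [-0.3   0.37 -0.55  0.65 -0.   -0.18] | shift [-1.7 -0.4 55.4] roll 0
```

Request:
play_rows([
  [-3,0,15],
  [-3,0,35],
  [-3,0,50],
  [-3,0,55],
  [-3,0,55],
  [-3,0,55],
  [-3,0,55],
  [-3,0,55],
  [-3,0,55],
  [-3,0,55],
  [-3,0,55],
  [-3,0,55],
], roll=[0,0,0,0,0,0,0,0,0,0,0,0], grip=[1,1,1,1,0.6,0.6,0.6,0.6,0.6,0.6,0.6,0.6], newtons=40)

```text
time_s: 9.82
position: [0.4707, -0.0673, 0.0043]
tool_rot: [0.057, 0.998, -0.0, 0.001]
ft_force: [-1.4, 0.1, 8.0]
finger_gap: 0.0643
finger_force: 44.6
```

Request:
play_rows([
  [0,0,-10],
  [0,0,-30],
  [0,0,-70],
  [0,0,-110],
  [0,0,-150],
  [0,0,-180],
  [0,0,-180],
  [0,0,-180],
], roll=[0,0,0,0,0,0,0,0], grip=[0.6,0.6,0.6,0.6,0.6,0.6,0.6,0.6])

```text
time_s: 10.48
position: [0.4712, -0.0675, 0.1854]
tool_rot: [0.057, 0.998, -0.001, 0.002]
ft_force: [-1.4, 0.2, -1.7]
finger_gap: 0.0642
finger_force: 44.5
```

```bash
python3 -c "
from h import *
env.capture('top'); env.capture('top'); go([.497,.265,.185])"
```

```text
t 10.58 pos [ 0.4694 -0.0669  0.1828] yang 83.4 gap 0.0639 F [-0.   0.3 -1.4] j [-0.3   0.23 -0.37  0.97  0.   -0.18] | shift [ 10.5 332.9  -2.1] roll 0
```

```bash
python3 -c "
from h import *
for n in ('top','scene'):
  c=env.capture(n); X=cloud(c)*1000
  k=(np.hypot(X[...,0]-497,X[...,1]-265)<33)&(abs(X[...,2]-114)<4); P=X[k]; print(n,k.sum(),P[:,2].mean(),cv2.minEnclosingCircle(P[:,:2].astype(np.float32)),cv2.fitEllipse(cv2.convexHull(P[:,:2].astype(np.float32))))
  for l in ('jar_mouth','jar'):
    for d in env.tip_of(l,c)[:1]: print(l,d['conf'],w(c,d['point']).round(4))
  k=(np.hypot(X[...,0]-470,X[...,1]+67)<45)&(X[...,2]>165)&(X[...,2]<215)&(c['frame'].max(-1)<80); P=X[k]; print('held',k.sum(),P[:,2].max() if len(P) else 0)
save(c,'x.png',(330,100,400,180),7)"
```

```text
top 123 113.07192690234479 ((497.81854248046875, 263.28546142578125), 27.69771957397461) ((497.73895263671875, 261.4266357421875), (50.12966537475586, 54.669254302978516), 86.23580932617188)
jar_mouth 0.64 [0.497  0.2629 0.1138]
jar 0.63 [0.4988 0.2657 0.0021]
held 0 0
scene 133 113.45368086904762 ((498.451904296875, 261.8456115722656), 26.930091857910156) ((499.5196533203125, 262.1756591796875), (46.40610885620117, 53.41044998168945), 141.284423828125)
jar_mouth 0.78 [0.4947 0.2645 0.1153]
jar 0.74 [ 0.4951  0.2628 -0.0019]
held 630 214.60956362460027
```

Request:
play_rows([
  [10,333,0],
  [10,333,0],
  [10,333,0],
  [10,333,0],
  [10,333,0],
  [10,333,0],
  [10,333,0],
  [10,333,0],
  [10,333,0],
  [10,333,0],
  [10,333,0],
  [10,333,10],
  [10,333,20],
  [10,333,30],
  [10,333,30],
  [10,333,30],
], roll=[0,0,0,0,0,0,0,0,0,0,0,0,0,0,0,0], grip=[0.6,0.6,0.6,0.6,0.6,0.6,0.6,0.6,0.6,0.6,0.6,0.6,0.6,0.6,0.6,0.6])

```text
time_s: 12.22
position: [0.4974, 0.264, 0.1523]
tool_rot: [0.058, 0.998, -0.0, -0.001]
ft_force: [-0.1, -1.0, -0.4]
finger_gap: 0.0642
finger_force: 44.7
```

```bash
python3 -c "
from h import *
for i in range(2):
  c=env.capture('scene'); go([.497,.265,.127])
save(c,'s7.png',(300,60,440,240),3.3)
for d in env.tip_of('cap_centre',c): print(d['conf'],w(c,d['point']).round(4))
c=env.capture('top')
for d in env.tip_of('cap_centre',c): print(d['conf'],w(c,d['point']).round(4))
"
```

```text
t 12.27 pos [0.4978 0.2643 0.1529] yang 83.4 gap 0.0644 F [ 0. -0.  0.] j [ 0.36  0.42 -0.18  0.97 -0.    0.47] | shift [ 0.9  0.6 25.9] roll 0
t 12.32 pos [0.4981 0.2646 0.1534] yang 83.4 gap 0.0641 F [-0.1  0.  -1.1] j [ 0.36  0.42 -0.18  0.97  0.    0.47] | shift [ 1.2  0.3 26.4] roll 0
0.98 [0.5023 0.2643 0.1599]
0.63 [ 0.3421 -0.0565  0.0148]
0.62 [0.3499 0.049  0.0143]
0.59 [0.3552 0.1561 0.0162]
0.84 [0.3568 0.1546 0.0117]
0.74 [ 0.3414 -0.0584  0.0122]
0.69 [0.3482 0.0483 0.0085]
0.52 [0.4975 0.2628 0.1628]
```

View pics/s7.png

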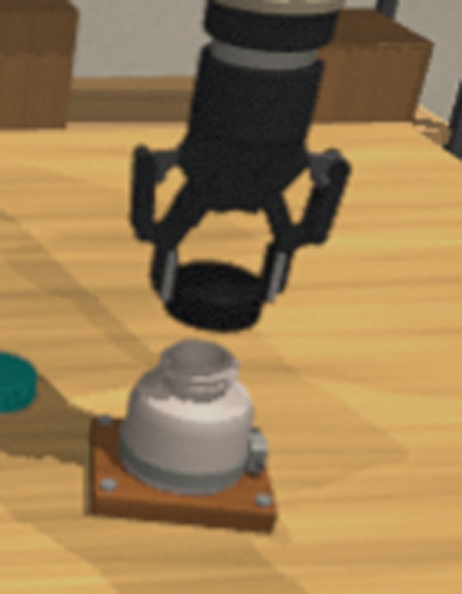

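Cap held over the jar, at crop (215,295), with the mouth at (200,360). I lower it gently.

Request:
play_rows([
  [0,-1,10],
  [0,-1,20],
  [0,-1,28],
  [0,-1,33],
  [0,-1,36],
  [0,-1,38],
  [0,-1,39],
  [0,-1,39],
], roll=[0,0,0,0,0,0,0,0], grip=[0.6,0.6,0.6,0.6,0.6,0.6,0.6,0.6])

```text
time_s: 13.13
position: [0.4979, 0.2639, 0.1142]
tool_rot: [0.057, 0.998, -0.0, 0.0]
ft_force: [-1.4, -0.7, -0.9]
finger_gap: 0.0643
finger_force: 44.7
```

```bash
python3 -c "
from h import *
for i in range(2):
  c=env.capture('scene'); go([.498,.2635,.112])
print(env.observe()['torque'].round(2))"
```

```text
t 13.18 pos [0.498  0.264  0.1145] yang 83.4 gap 0.0643 F [-0.1  0.4 -0.4] j [ 0.36  0.45 -0.24  0.88  0.    0.47] | shift [-0.  -0.5  2.5] roll 0
t 13.23 pos [0.4981 0.264  0.1146] yang 83.4 gap 0.0641 F [ 0.5  0.6 -0.1] j [ 0.36  0.45 -0.24  0.88  0.    0.47] | shift [ 0.  -0.5  2.6] roll 0
[0.01 0.01 0.02]
```

Request:
play_rows([
  [0,0,1],
  [0,0,2],
  [0,0,2.5],
  [0,0,2.5],
], roll=[0,0,0,0], grip=[0.6,0.6,0.6,0.6])

```text
time_s: 13.57
position: [0.4984, 0.264, 0.1128]
tool_rot: [0.057, 0.998, 0.0, 0.001]
ft_force: [-1.0, -1.0, 8.1]
finger_gap: 0.0644
finger_force: 45.6
```

Request:
play_rows([
  [0,0,1],
  [0,0,2],
  [0,0,2],
], roll=[0,0,0], grip=[0.6,0.6,0.6])

```text
time_s: 13.82
position: [0.4986, 0.2641, 0.1122]
tool_rot: [0.057, 0.998, 0.0, 0.001]
ft_force: [-5.7, -2.3, 23.9]
finger_gap: 0.0642
finger_force: 47.0
```

Seated at centre ≈ 6 mm above the rim. Now I turn it backward in steps, watching force and height.

Request:
play_rows([
  [0,0,-1],
  [0,0,-1],
  [0,0,-1],
  [0,0,-1],
  [0,0,-1],
], roll=[0,-5,-10,-15,-20], grip=[0.6,0.6,0.6,0.6,0.6])

```text
time_s: 14.23
position: [0.498, 0.264, 0.111]
tool_rot: [-0.119, 0.993, 0.0, 0.0]
ft_force: [0.9, -0.9, 0.2]
finger_gap: 0.0643
finger_force: 44.7
```

Request:
play_rows([
  [0,0,0],
  [0,0,0],
  [0,0,0],
], roll=[-5,-10,-15], grip=[0.6,0.6,0.6])

```text
time_s: 14.48
position: [0.4976, 0.2636, 0.1108]
tool_rot: [-0.248, 0.969, -0.0, -0.0]
ft_force: [-0.3, -2.5, 2.8]
finger_gap: 0.0641
finger_force: 45.1
```

Request:
play_rows([
  [0,0,0],
  [0,0,0],
  [0,0,0],
], roll=[-5,-10,-15], grip=[0.6,0.6,0.6])

```text
time_s: 14.73
position: [0.4993, 0.2639, 0.1118]
tool_rot: [-0.371, 0.929, -0.0, 0.001]
ft_force: [0.2, 3.5, 3.8]
finger_gap: 0.0645
finger_force: 46.5
```

Request:
play_rows([
  [0,0,1],
  [0,0,2],
  [0,0,2],
], roll=[0,0,0], grip=[0.6,0.6,0.6])

```text
time_s: 14.98
position: [0.5008, 0.2652, 0.1111]
tool_rot: [-0.37, 0.929, 0.0, 0.003]
ft_force: [4.7, 3.8, 9.5]
finger_gap: 0.0643
finger_force: 47.5
```

```bash
python3 -c "
from h import *
env.capture('scene'); go([.498,.2635,.112]); print(env.observe()['torque'].round(2))"
```

```text
t 15.03 pos [0.5008 0.2654 0.111 ] yang 133.5 gap 0.064 F [4.3 3.8 8.8] j [ 0.36  0.46 -0.24  0.87  0.   -0.4 ] | shift [ 3.4  0.6 -1. ] roll 0
[ 0.88 -0.67  0.47]
```

Request:
play_rows([
  [-1,0,0],
  [-2,0,0],
  [-2,0,0],
  [-2,0,0],
], roll=[-5,-10,-15,-15], grip=[0.6,0.6,0.6,0.6])

```text
time_s: 15.37
position: [0.4998, 0.2656, 0.1101]
tool_rot: [-0.491, 0.871, -0.0, 0.001]
ft_force: [-2.6, -3.0, 12.9]
finger_gap: 0.0641
finger_force: 47.7
```

Request:
play_rows([
  [0,0,0],
  [0,0,0],
  [0,0,0],
  [0,0,0],
], roll=[-5,-10,-15,-15], grip=[0.6,0.6,0.6,0.6])

```text
time_s: 15.7
position: [0.4999, 0.2649, 0.1105]
tool_rot: [-0.6, 0.8, -0.001, 0.001]
ft_force: [-5.3, -5.5, 19.0]
finger_gap: 0.0645
finger_force: 48.3
```

```bash
python3 -c "
from h import *
c=env.capture('scene'); go([.498,.2635,.112]); print(env.observe()['torque'].round(2)); save(c,'s8.png',(320,110,400,190),7)
X=cloud(c)*1000; k=(np.hypot(X[...,0]-498,X[...,1]-264)<36)&(X[...,2]>100)&(X[...,2]<140)&(c['frame'].max(-1)<80); P=X[k]; print(len(P),np.percentile(P[:,2],[2,25,50,75,98]).round(1))"
```

```text
t 15.75 pos [0.4998 0.2648 0.1105] yang 163.5 gap 0.0643 F [-4.7 -6.9 18.6] j [ 0.36  0.46 -0.24  0.87 -0.   -0.92] | shift [ 1.8  1.3 -1.5] roll 0
[-1.04  1.1   0.21]
336 [104.6 115.8 127.7 132.3 135.2]
```

View pics/s8.png

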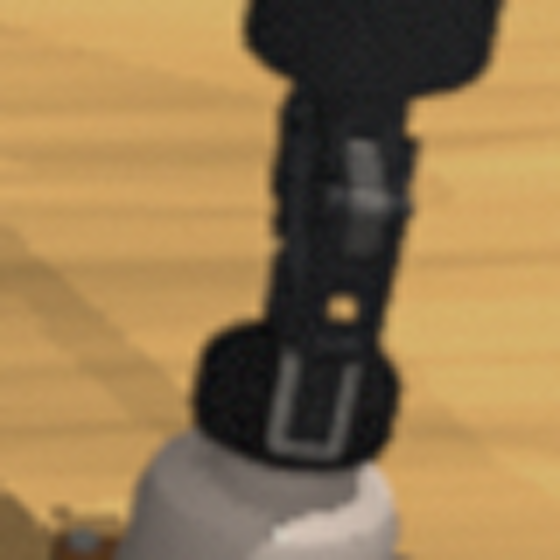

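Turned back 80° so far and the cap is riding up slightly. I continue with a small lateral relief.

Request:
play_rows([
  [1,0.5,0],
  [1,0.5,0],
  [1,0.5,0],
], roll=[-5,-10,-10], grip=[0.6,0.6,0.6])

```text
time_s: 16.0
position: [0.4997, 0.2649, 0.1109]
tool_rot: [-0.668, 0.745, -0.001, 0.002]
ft_force: [-2.9, -2.4, 19.3]
finger_gap: 0.064
finger_force: 48.3
```

Request:
play_rows([
  [0,0,0],
  [0,0,0],
  [0,0,0],
], roll=[-5,-10,-10], grip=[0.6,0.6,0.6])

```text
time_s: 16.25
position: [0.4996, 0.2652, 0.1113]
tool_rot: [0.73, -0.683, 0.001, -0.002]
ft_force: [-4.4, -2.9, 23.0]
finger_gap: 0.0641
finger_force: 48.6
```

Request:
play_rows([
  [0,0,0],
  [0,0,0],
  [0,0,0],
], roll=[-5,-10,-10], grip=[0.6,0.6,0.6])

```text
time_s: 16.5
position: [0.4996, 0.2655, 0.1116]
tool_rot: [0.787, -0.617, 0.001, -0.002]
ft_force: [-5.5, -1.0, 25.0]
finger_gap: 0.0644
finger_force: 49.0
```

Request:
play_rows([
  [0,0,0],
  [0,0,0],
  [0,0,0],
], roll=[-5,-10,-10], grip=[0.6,0.6,0.6])

```text
time_s: 16.75
position: [0.5002, 0.2654, 0.1121]
tool_rot: [0.838, -0.546, 0.001, -0.002]
ft_force: [-4.2, -1.5, 29.8]
finger_gap: 0.064
finger_force: 49.3
```

Request:
play_rows([
  [0,0,0],
  [0,0,0],
  [0,0,0],
], roll=[-5,-10,-10], grip=[0.6,0.6,0.6])

```text
time_s: 17.0
position: [0.4999, 0.2645, 0.1113]
tool_rot: [0.882, -0.471, 0.002, -0.001]
ft_force: [0.2, -7.2, 17.6]
finger_gap: 0.0643
finger_force: 48.3
```

Request:
play_rows([
  [0,0,0],
  [0,0,0],
  [0,0,0],
], roll=[-5,-10,-10], grip=[0.6,0.6,0.6])

```text
time_s: 17.25
position: [0.4987, 0.2644, 0.1092]
tool_rot: [0.919, -0.393, 0.0, -0.0]
ft_force: [-0.2, -1.8, 0.5]
finger_gap: 0.0641
finger_force: 46.6
```

Force fell to zero at about 135° back, so the cap has dropped. I lower it into the thread.

Request:
play_rows([
  [0,0,1],
  [0,0,2],
  [0,0,2],
], roll=[0,0,0], grip=[0.6,0.6,0.6])

```text
time_s: 17.5
position: [0.4984, 0.2645, 0.1066]
tool_rot: [0.918, -0.396, -0.0, -0.0]
ft_force: [-0.2, 0.3, 0.9]
finger_gap: 0.0641
finger_force: 46.7
```

Request:
play_rows([
  [0,0,1],
  [0,0,2],
  [0,0,2],
], roll=[0,0,0], grip=[0.6,0.6,0.6])

```text
time_s: 17.75
position: [0.4985, 0.2647, 0.106]
tool_rot: [0.918, -0.396, 0.0, -0.0]
ft_force: [-5.0, -0.8, 15.8]
finger_gap: 0.0643
finger_force: 48.1
```

```bash
python3 -c "
from h import *
c=env.capture('scene'); go([.498,.2635,.106]); print(env.observe()['torque'].round(2))"
```

```text
t 17.8 pos [0.4985 0.2647 0.106 ] yang -136.6 gap 0.0643 F [-5.  -0.8 15.1] j [ 0.36  0.46 -0.24  0.86  0.   -1.97] | shift [ 0.6  1.2 -0. ] roll 0
[-0.34  1.22 -0.09]
```

In the thread at ≈ 0.7 mm above the rim. Now forward, following it down.

Request:
play_rows([
  [0,0,0],
  [0,0,0.3],
  [0,0,0.5],
  [0,0,0.8],
  [0,0,1],
  [0,0,1.2],
], roll=[5,10,15,20,25,30], grip=[0.6,0.6,0.6,0.6,0.6,0.6], newtons=60)

```text
time_s: 18.3
position: [0.4997, 0.2635, 0.105]
tool_rot: [0.783, -0.622, 0.002, -0.0]
ft_force: [-1.2, -6.5, 15.0]
finger_gap: 0.0635
finger_force: 63.9
```

Request:
play_rows([
  [0,0,0],
  [0,0,0.3],
  [0,0,0.5],
  [0,0,0.8],
  [0,0,1],
  [0,0,1.2],
], roll=[5,10,15,20,25,30], grip=[0.6,0.6,0.6,0.6,0.6,0.6])

```text
time_s: 18.8
position: [0.4996, 0.264, 0.1036]
tool_rot: [-0.596, 0.803, -0.001, 0.001]
ft_force: [-1.1, -3.7, 12.9]
finger_gap: 0.0632
finger_force: 63.8
```

```bash
python3 -c "
from h import *
c=env.capture('scene'); go([.498,.2635,.106]); print(env.observe()['torque'].round(2))"
```

```text
t 18.85 pos [0.4996 0.2642 0.1036] yang 162.7 gap 0.0634 F [-1.  -0.9 11.7] j [ 0.36  0.46 -0.25  0.86 -0.   -0.91] | shift [ 1.1  1.3 -2.4] roll 0
[-0.42  0.39 -0.2 ]
```

Request:
play_rows([
  [0,0,0.2],
  [0,0,0.4],
  [0,0,0.6],
  [0,0,0.8],
], roll=[5,10,15,20], grip=[0.6,0.6,0.6,0.6])

```text
time_s: 19.18
position: [0.499, 0.2643, 0.1027]
tool_rot: [-0.447, 0.894, -0.0, 0.001]
ft_force: [-4.2, -3.1, 17.7]
finger_gap: 0.0637
finger_force: 64.4
```

```bash
python3 -c "
from h import *
go([.498,.2635,.106]); print(env.observe()['torque'].round(2))"
```

```text
t 19.18 pos [0.499  0.2643 0.1027] yang 143.2 gap 0.0637 F [-4.2 -3.1 17.7] j [ 0.36  0.47 -0.25  0.86 -0.   -0.57] | shift [ 1.2  0.3 -3.3] roll 0
[-0.86  0.97  1.18]
```

Request:
play_rows([
  [0,0,0.2],
  [0,0,0.3],
  [0,0,0.3],
], roll=[5,9,9], grip=[0.6,0.6,0.6])

```text
time_s: 19.43
position: [0.4996, 0.2649, 0.1026]
tool_rot: [-0.377, 0.926, -0.0, 0.001]
ft_force: [-1.3, -0.8, 11.9]
finger_gap: 0.0637
finger_force: 67.0
```

```bash
python3 -c "
from h import *
go([.498,.2635,.106]); print(env.observe()['torque'].round(2))"
```

```text
t 19.43 pos [0.4996 0.2649 0.1026] yang 134.2 gap 0.0637 F [-1.3 -0.8 11.9] j [ 0.36  0.47 -0.25  0.85 -0.   -0.41] | shift [ 2.1  0.2 -3.4] roll 0
[-0.27  0.24  0.91]
```

Request:
play_rows([
  [0,0,0],
  [0,0,0.3],
  [0,0,0.5],
  [0,0,0.5],
], roll=[0,4,8,8], grip=[0.6,0.6,0.6,0.6], newtons=80)

```text
time_s: 19.77
position: [0.5032, 0.2672, 0.1029]
tool_rot: [-0.311, 0.95, 0.001, 0.005]
ft_force: [7.9, 8.4, 7.6]
finger_gap: 0.0628
finger_force: 87.0
```

```bash
python3 -c "
from h import *
go([.498,.2635,.106]); print(env.observe()['torque'].round(2))"
```

```text
t 19.77 pos [0.5032 0.2672 0.1029] yang 126.2 gap 0.0628 F [7.9 8.4 7.6] j [ 0.36  0.47 -0.25  0.85  0.   -0.27] | shift [ 6.3  0.1 -3.2] roll 0
[ 1.85 -1.66  0.54]
```

It hits the stop: torque about 1.2 N m, and the fingers start to slip. I let go and rise.

Request:
play_rows([
  [0,0,0],
  [0,0,0],
  [0,0,0],
  [0,0,0],
  [0,0,0],
  [0,0,0],
  [0,0,-15],
  [0,0,-45],
  [0,0,-80],
  [0,0,-120],
  [0,0,-120],
], roll=[-6,-6,-6,-6,-6,-6,-6,-6,-6,-6,-6], grip=[0.6,1,1,1,1,1,1,1,1,1,1])

```text
time_s: 20.68
position: [0.5015, 0.2656, 0.228]
tool_rot: [-0.362, 0.932, -0.0, 0.005]
ft_force: [0.5, 0.7, 0.8]
finger_gap: 0.0855
finger_force: 0.0
```

```bash
python3 -c "
from h import *
c=env.capture('scene'); go([.498,.2635,.106]); save(c,'s9.png',(300,80,440,230),3.8)
for n in('scene','top'):
  c=env.capture(n); X=cloud(c)*1000; k=(np.hypot(X[...,0]-498,X[...,1]-264)<31)&(X[...,2]>112)&(X[...,2]<140); P=X[k]; 
  A=np.c_[P[:,:2]-[498,264],np.ones(len(P))]; print(n,len(P),np.linalg.lstsq(A,P[:,2],rcond=None)[0].round(3),np.percentile(P[:,2],[10,50,90]).round(1))
  for d in env.tip_of('cap_centre',c): print(round(d['conf'],2),w(c,d['point']).round(4))"
```

```text
t 20.73 pos [0.5007 0.2652 0.2248] yang 132.4 gap 0.0855 F [-0.4  0.3 -0.6] j [ 0.36  0.37 -0.06  1.14 -0.   -0.38] | shift [  3.9   0.9 118.8] roll 0
scene 323 [-9.40000e-02 -2.20000e-02  1.24303e+02] [118.9 124.9 126. ]
0.94 [ 0.3399 -0.0577  0.0156]
0.87 [0.4984 0.2615 0.1101]
0.61 [0.3558 0.1563 0.0155]
0.41 [0.3467 0.0527 0.0159]
top 569 [-9.00000e-03 -4.00000e-03  1.23096e+02] [120.5 123.  125.7]
0.81 [0.3587 0.1564 0.014 ]
0.8 [0.4925 0.2625 0.1104]
0.78 [ 0.3426 -0.0599  0.0135]
0.6 [0.3445 0.0501 0.0098]
```

View pics/s9.png

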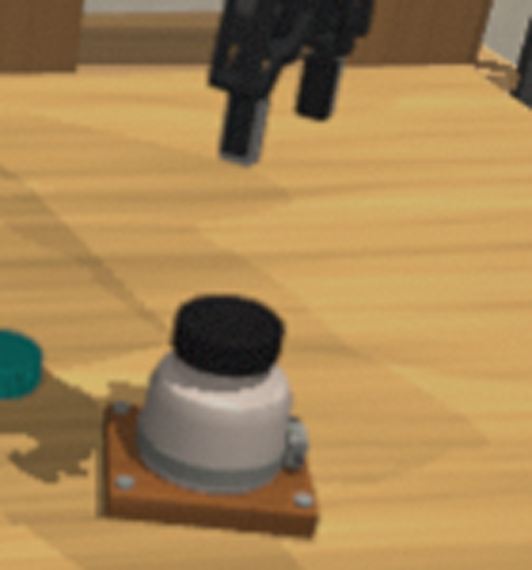

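The black cap sits level on the neck, at crop (228,335), with its top at ≈ 123 to 124 mm (home is 123.25). To be sure of the stop, I regrip centred and tighten once more.

```bash
python3 -c "
from h import *
env.capture('top'); go([.499,.2642,.103])"
```

```text
t 20.98 pos [0.4977 0.2641 0.2194] yang 132.4 gap 0.0855 F [-0.2 -0.6 -0.2] j [ 0.36  0.37 -0.07  1.13 -0.   -0.38] | shift [ -1.3  -0.9 116.4] roll 0
```

Request:
play_rows([
  [-1,-1,30],
  [-1,-1,65],
  [-1,-1,95],
  [-1,-1,110],
  [-1,-1,115],
  [-1,-1,115],
  [-1,-1,115],
  [-1,-1,115],
  [-1,-1,115],
  [-1,-1,115],
  [-1,-1,115],
  [-1,-1,115],
], roll=[0,0,0,0,0,0,0,0,0,0,0,0], grip=[1,1,1,1,1,1,0.6,0.6,0.6,0.6,0.6,0.6], newtons=80)

```text
time_s: 21.98
position: [0.5013, 0.2647, 0.1079]
tool_rot: [-0.362, 0.932, -0.0, 0.002]
ft_force: [-0.1, -1.3, 4.7]
finger_gap: 0.0625
finger_force: 85.6
```

```bash
python3 -c "
from h import *
go([.499,.2642,.103]); print(env.observe()['torque'].round(2))"
```

```text
t 21.98 pos [0.5013 0.2647 0.1079] yang 132.4 gap 0.0625 F [-0.1 -1.3  4.7] j [ 0.36  0.46 -0.24  0.87 -0.   -0.38] | shift [2.1 1.2 4.9] roll 0
[-0.25  0.15  0.04]
```

Request:
play_rows([
  [0,0,0],
  [0,0,0],
  [0,0,0],
], roll=[3,6,6], grip=[0.6,0.6,0.6])

```text
time_s: 22.23
position: [0.5018, 0.2653, 0.1079]
tool_rot: [-0.312, 0.95, 0.0, 0.002]
ft_force: [1.3, 2.9, 5.8]
finger_gap: 0.0625
finger_force: 86.8
```

```bash
python3 -c "
from h import *
go([.499,.2642,.103]); print(env.observe()['torque'].round(2))"
```

```text
t 22.23 pos [0.5018 0.2653 0.1079] yang 126.4 gap 0.0625 F [1.3 2.9 5.8] j [ 0.36  0.46 -0.24  0.87  0.   -0.28] | shift [2.9 0.7 4.8] roll 0
[ 0.5  -0.33  0.36]
```

Request:
play_rows([
  [0,0,0.2],
  [0,0,0.2],
  [0,0,0.2],
], roll=[3,6,6], grip=[0.6,0.6,0.6])

```text
time_s: 22.48
position: [0.5028, 0.2672, 0.108]
tool_rot: [-0.263, 0.965, 0.002, 0.004]
ft_force: [1.7, 12.4, 5.0]
finger_gap: 0.062
finger_force: 88.2
```

```bash
python3 -c "
from h import *
go([.499,.2642,.103]); print(env.observe()['torque'].round(2))"
```

```text
t 22.48 pos [0.5028 0.2672 0.108 ] yang 120.5 gap 0.062 F [ 1.7 12.4  5. ] j [ 0.36  0.46 -0.24  0.86  0.   -0.17] | shift [ 4.8 -0.7  5. ] roll 0
[ 2.84 -0.57  0.54]
```

The cap won't turn further, so it is on its stop (height by TCP ≈ 3 mm below the rim). I release without turning back, and withdraw.

Request:
play_rows([
  [0,0,0],
  [0,0,0],
  [0,0,0],
  [0,0,0],
  [0,0,0],
  [0,0,-15],
  [0,0,-45],
  [0,0,-80],
  [0,0,-120],
  [0,0,-120],
  [0,0,-120],
  [0,0,-120],
], roll=[0,0,0,0,0,0,0,0,0,0,0,0], grip=[1,1,1,1,1,1,1,1,1,1,1,1])

```text
time_s: 23.48
position: [0.4998, 0.2642, 0.2253]
tool_rot: [-0.263, 0.965, -0.0, -0.0]
ft_force: [0.3, 0.3, -1.2]
finger_gap: 0.0851
finger_force: 0.0
```

```bash
python3 -c "
from h import *
go([.499,.2642,.103])
for n in('scene','top'):
  c=env.capture(n); X=cloud(c)*1000; k=(np.hypot(X[...,0]-498,X[...,1]-264)<25)&(X[...,2]>118)&(X[...,2]<140)&(c['frame'].max(-1)<80); P=X[k]
  A=np.c_[P[:,:2]-[498,264],np.ones(len(P))]; print(n,len(P),np.linalg.lstsq(A,P[:,2],rcond=None)[0].round(3),np.median(P[:,2]))
  for q in((342,-57),(346,51),(357,156)):
    k=(np.hypot(X[...,0]-q[0],X[...,1]-q[1])<22); print('ref',np.nanmedian(X[k][:,2]).round(2))
  for l in('bowl','beaker','dapping_block'):
    for d in env.tip_of(l,c)[:1]: print(l,w(c,d['point']).round(3))"
```

```text
t 23.48 pos [0.4998 0.2642 0.2253] yang 120.4 gap 0.0851 F [ 0.3  0.3 -1.2] j [ 0.36  0.37 -0.05  1.15 -0.   -0.17] | shift [  0.6   0.4 122.3] roll 0
scene 170 [3.00000e-03 5.00000e-03 1.24968e+02] 124.92379838021589
ref 25.84
ref 26.06
ref 26.09
bowl [ 0.592 -0.087 -0.001]
beaker [0.466 0.055 0.001]
dapping_block [0.601 0.056 0.001]
top 375 [ 0.00000e+00 -4.00000e-03  1.23188e+02] 123.12659176152474
ref 24.09
ref 24.3
ref 747.49
bowl [ 0.593 -0.084 -0.002]
beaker [ 0.469  0.054 -0.006]
dapping_block [0.603 0.052 0.002]
```

Against the teal and red caps as a height reference, both cameras put the cap top at 123.4 mm (home is 123.25), and it is level. The bowl, beaker and dapping block have not moved. I hand in.

```bash
python3 -c "
from plant import env
print(env.sign_off())"
```

```text
the job is handed in; nothing more can be done
None
```

The tongs lie level and fully down in their cut-out, and the black cap is screwed on to its stop and released (top at 123.4 mm, home is 123.25). It took about 135° of backward turning to find the thread instead of the stated 100° at most. The job is handed in at about 24 s; I don't have the verdict.

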